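# Clamp the wine samples on the shaker

### The job

Get the wine samples ready for degassing: swing the shaker's cam lever fully back to open the clamp, lift every sample jar up and off its hook and stand it upright on the shaker platform in the row between the pressure bar and the back rail. Then turn the cam until the red mark on its high point faces the sprung follower squarely, so that the bar grips all the jars, and let go; do not disturb the wine bottle, the glass or the bung.

Things in the scene. Friction and masses are not known exactly. Their poses are not given: they have to be found in the camera images.
- shaker: Fixed flat orbital shaker: aluminium platform 270 (x) x 330 (y) mm on a white base, platform floor 50 mm above the table. Origin under its centre on the table; its x axis points from the cam (front, robot's side) to the back rail; yaw within 0.12 rad; it stands left or right of the rack.
- row (a point): On the platform floor at the foot of the back rail's front face, mid-length; axes as the shaker's. Jars stand in a row along y in front of it, clear from y = -155 to 155 mm (end stops), room for five. Open, the gap runs from x = 0 to -64 mm, so a jar's axis at x = -32 mm is mid-gap; at -25 mm it touches the rail. The bar slides the jars to the rail. Rail top 30 mm above the floor.
- bar: Rubber-faced pressure bar, 290 mm long in y, top 32 mm above the floor, on two springs in front of the brass follower block. Open it leaves a 64 mm gap to the rail; at the cam's high point 46.6 mm if empty, so 50 mm jars press it back 3.4 mm (preload 8 N plus 0.7 N/mm, shared by the jars). Origin at table level under the follower's face, axes as the shaker's.
- cam (a joint): Eccentric cam: steel disc 60 mm across, 10 mm off its vertical axis, turned by a hand lever. 0 = clamp fully open (stop); grows counter-clockwise seen from above; 2.4 = high point squarely on the follower (clamped); end stop 2.85. Friction holds it where it is left. Below 0.5 the clamp is open enough to load.
- cam_knob (a point): Grip point of the lever's upright round black knob, 16 mm across, 42 mm tall; foot 44 mm, this point 68 mm above the platform floor. It moves on a 65 mm circle about the cam axis (shaker x = -45 mm, y = 0). In the shaker's frame the lever points to -y at joint 2.4 and to (-0.68, +0.74) at joint 0, passing over -x (the robot's side). Turning takes 3 to 6 N at the knob.
- cam_mark (a point): Outermost point of the cam disc's high side (red stripe on its top face), 40 mm from the cam axis, 30 mm above the platform floor.
- follower_face (a point): Middle of the face of the sprung brass follower block that rides on the cam (red stripe on its top), 30 mm above the platform floor.
- rack: Fixed wooden hook rail, 306 mm long in its y, 116 mm high, five steel hooks pointing to its -x (towards the robot; yaw within 0.12 rad). Origin on the table under the middle of the line of hook dips; the rail stands 61 to 75 mm behind (+x), its feet at both ends 33 to 103 mm behind.
- hook1 (a point): Hook of 6 mm wire with upturned tip; this point is the wire's axis at the dip, where the jar's loop rests, 104 mm above the table; hooks 70 mm apart. The tip ends 17 mm in front (-x), its top 9 mm above the top of the dip. To come off, a jar must rise at least 10 mm (at most 18, or its cap meets the hook), then move 30 mm or more to the rack's -x.
- hook2 (a point): Hook of 6 mm wire with upturned tip; this point is the wire's axis at the dip, where the jar's loop rests, 104 mm above the table; hooks 70 mm apart. The tip ends 17 mm in front (-x), its top 9 mm above the top of the dip. To come off, a jar must rise at least 10 mm (at most 18, or its cap meets the hook), then move 30 mm or more to the rack's -x.
- hook3 (a point): Hook of 6 mm wire with upturned tip; this point is the wire's axis at the dip, where the jar's loop rests, 104 mm above the table; hooks 70 mm apart. The tip ends 17 mm in front (-x), its top 9 mm above the top of the dip. To come off, a jar must rise at least 10 mm (at most 18, or its cap meets the hook), then move 30 mm or more to the rack's -x.
- hook4 (a point): Hook of 6 mm wire with upturned tip; this point is the wire's axis at the dip, where the jar's loop rests, 104 mm above the table; hooks 70 mm apart. The tip ends 17 mm in front (-x), its top 9 mm above the top of the dip. To come off, a jar must rise at least 10 mm (at most 18, or its cap meets the hook), then move 30 mm or more to the rack's -x.
- hook5 (a point): Hook of 6 mm wire with upturned tip; this point is the wire's axis at the dip, where the jar's loop rests, 104 mm above the table; hooks 70 mm apart. The tip ends 17 mm in front (-x), its top 9 mm above the top of the dip. To come off, a jar must rise at least 10 mm (at most 18, or its cap meets the hook), then move 30 mm or more to the rack's -x.
- jar1: Sample jar: amber glass 50 mm across, 44 mm high; black cap 34 mm across from 44 to 70 mm; above it a rigid wire loop 32 mm wide up to 99.5 mm, 25 mm of room inside; 0.14 kg, bottom-heavy. Origin under its centre, z up. Starts hanging, loop in its y-z plane, underside 12 mm above the table. Grip the cap, a finger to either side of the hook (along y). May be absent.
- jar2: Sample jar: amber glass 50 mm across, 44 mm high; black cap 34 mm across from 44 to 70 mm; above it a rigid wire loop 32 mm wide up to 99.5 mm, 25 mm of room inside; 0.14 kg, bottom-heavy. Origin under its centre, z up. Starts hanging, loop in its y-z plane, underside 12 mm above the table. Grip the cap, a finger to either side of the hook (along y). May be absent.
- jar3: Sample jar: amber glass 50 mm across, 44 mm high; black cap 34 mm across from 44 to 70 mm; above it a rigid wire loop 32 mm wide up to 99.5 mm, 25 mm of room inside; 0.14 kg, bottom-heavy. Origin under its centre, z up. Starts hanging, loop in its y-z plane, underside 12 mm above the table. Grip the cap, a finger to either side of the hook (along y). May be absent.
- jar4: Sample jar: amber glass 50 mm across, 44 mm high; black cap 34 mm across from 44 to 70 mm; above it a rigid wire loop 32 mm wide up to 99.5 mm, 25 mm of room inside; 0.14 kg, bottom-heavy. Origin under its centre, z up. Starts hanging, loop in its y-z plane, underside 12 mm above the table. Grip the cap, a finger to either side of the hook (along y). May be absent.
- jar5: Sample jar: amber glass 50 mm across, 44 mm high; black cap 34 mm across from 44 to 70 mm; above it a rigid wire loop 32 mm wide up to 99.5 mm, 25 mm of room inside; 0.14 kg, bottom-heavy. Origin under its centre, z up. Starts hanging, loop in its y-z plane, underside 12 mm above the table. Grip the cap, a finger to either side of the hook (along y). May be absent.
- wine: Full wine bottle, 74 mm across, 300 mm high, standing on the table; bystander. Origin under its centre.
- glass: Stemmed tasting glass, 68 mm across, 175 mm high; bystander. Origin under its centre.
- bung: White barrel bung, 54 mm across, 42 mm high; bystander. Origin under its centre.
Things that resemble listed ones, but are neither listed nor needed, are in the scene too. Leave any green, purple or yellow look-alike of the jar3 alone.

How it is judged (in metres and radians):
On the way, in this order (a step that is already met when the one before it is completed fails the run):
1. the cam lever is swung back and the clamp is open (cam joint under 0.5) (value of joint cam below 0.5 rad), for 0.2 s.
2. with the clamp still open, every jar present stands upright on the platform floor between the bar and the rail (value of joint cam below 0.9 rad and x of jar1 in the frame of row between -0.06 and -0.018 m and y of jar1 in the frame of row between -0.145 and 0.145 m and z of jar1 in the frame of row between -0.006 and 0.006 m and angle between each of jar1, jar2, jar3, jar4, jar5's own z axis and vertical below 0.15 rad and x of jar2 in the frame of row between -0.06 and -0.018 m and y of jar2 in the frame of row between -0.145 and 0.145 m and z of jar2 in the frame of row between -0.006 and 0.006 m and x of jar3 in the frame of row between -0.06 and -0.018 m and y of jar3 in the frame of row between -0.145 and 0.145 m and z of jar3 in the frame of row between -0.006 and 0.006 m and x of jar4 in the frame of row between -0.06 and -0.018 m and y of jar4 in the frame of row between -0.145 and 0.145 m and z of jar4 in the frame of row between -0.006 and 0.006 m and x of jar5 in the frame of row between -0.06 and -0.018 m and y of jar5 in the frame of row between -0.145 and 0.145 m and z of jar5 in the frame of row between -0.006 and 0.006 m), for 0.2 s.
3. the cam's high point is on the follower (joint 2.2 to 2.6) and the bar presses on every jar present (value of joint cam between 2.2 and 2.6 rad and contact force between bar and jar1 above 0.5 N and contact force between bar and jar2 above 0.5 N and contact force between bar and jar3 above 0.5 N and contact force between bar and jar4 above 0.5 N and contact force between bar and jar5 above 0.5 N), for 0.3 s.
At the end, for the whole second after the job is handed in: Every jar present stands upright (within 0.15 rad) on the platform floor between bar and rail, within 145 mm of the row's middle, pressed by the bar with more than 0.5 N and at rest; the cam is within 0.2 rad of its high point (joint 2.2 to 2.6); everything is released (all of step 3 and x of jar1 in the frame of row between -0.06 and -0.018 m and y of jar1 in the frame of row between -0.145 and 0.145 m and z of jar1 in the frame of row between -0.006 and 0.006 m and angle between each of jar1, jar2, jar3, jar4, jar5's own z axis and vertical below 0.15 rad and x of jar2 in the frame of row between -0.06 and -0.018 m and y of jar2 in the frame of row between -0.145 and 0.145 m and z of jar2 in the frame of row between -0.006 and 0.006 m and x of jar3 in the frame of row between -0.06 and -0.018 m and y of jar3 in the frame of row between -0.145 and 0.145 m and z of jar3 in the frame of row between -0.006 and 0.006 m and x of jar4 in the frame of row between -0.06 and -0.018 m and y of jar4 in the frame of row between -0.145 and 0.145 m and z of jar4 in the frame of row between -0.006 and 0.006 m and x of jar5 in the frame of row between -0.06 and -0.018 m and y of jar5 in the frame of row between -0.145 and 0.145 m and z of jar5 in the frame of row between -0.006 and 0.006 m and linear speed of each of jar1, jar2, jar3, jar4, jar5 below 0.02 m/s); the robot touches nothing.
It fails at once if the wine is pushed more than 30 mm or tipped (distance of wine from where it was at the start of the episode above 0.03 m or angle between wine's own z axis and vertical above 0.5 rad).
It fails at once if the glass is pushed more than 30 mm or tipped (distance of glass from where it was at the start of the episode above 0.03 m or angle between glass's own z axis and vertical above 0.5 rad).
It fails at once if the bung is pushed more than 30 mm or tipped (distance of bung from where it was at the start of the episode above 0.03 m or angle between bung's own z axis and vertical above 0.5 rad).
Of jar1, jar2, jar3, jar4, jar5 only 3 to 5 are there at a start; the rules pass over those that are not, and their reading is None.
At some moment in a run one of jar1, jar2, jar3, jar4, jar5 may be knocked a few centimetres aside while the robot is not near it.
Once in a run the grip may slacken for a moment while it holds something.
It also fails if it takes over 210 s, if anything falls off the work surface, if the arm or the gripper's body presses on something with over 40 N, if the wrist force passes 120 N, or if a joint passes its speed limit or range.

### The arm

A 7-joint arm with a two-finger parallel gripper is mounted at the origin on the work surface. World frame = base frame: x ahead of the robot, y to its left, z up, the work surface at z = 0. Lengths are in mm, angles in rad, forces in N, time in s.
With the tool pointing down it reaches from about 400 to 875 mm from the base axis. Payload 19.3 kg.
Tool frame: the origin (TCP) lies at the very end of the fingers, on their centre line; the grasp point (between the pads) lies 19 mm behind it (grip_point_offset is the z of the grasp point in the tool frame, in mm); z points along the fingers, y is the line along which they close (so a half turn about z gives the same grasp; the last joint's range is limited). The gripper opens to 85 mm and grips with 20 to 120 N. Pads are 22 mm wide; open, the fingers measure 114 mm over their backs; the gripper's body (76 mm by 85 mm) begins 54 mm behind the grasp point. The pads swing forward as they close: fully open they stand 13 mm farther back than shut.
Start: joints at [-1.246, 0.521, -0.036, 1.599, 0.021, 1.021, -0.113], TCP at [240.407, 576.905, 231.291] pointing down, gripper open.
Joint ranges: [-2.91, 2.91], [-0.3, 2.13], [-1.5, 1.42], [0.17, 2.43], [-1.26, 4.41], [0.16, 1.93], [-2.52, 2.52]. Speed limits (rad/s): [1.89, 1.89, 2.39, 2.39, 3.01, 3.01, 3.01].

### API

Orientations are given as a 3x3 rotation matrix whose columns are the frame's x, y, z axes.
In Python, from workcell import movep, movel, goto_joints, open_gripper, clamp, wait, inverse_kinematics, read_state, camera, PlanningError, finish_job, grip_point_offset gives the robot as it stands. Calls block until the motion is done:
- movep(position, orientation): joint-space move of the TCP to a pose.
- movel(position, frame=None, max_speed=150, guard=None): straight line of the TCP; frame=None keeps the orientation; max_speed is the mean speed in mm/s. With guard (N) it stops when the force on the tool has changed by that much, and returns True; else False.
- goto_joints(angles): joint-space move.
- open_gripper() and clamp(): open the fingers fully, or close them until they stop; the grip force is fixed at half the most.
- wait(seconds).
- inverse_kinematics(position, orientation): joint angles nearest the present ones, or None.
- read_state(): the state.
- camera(name): name is "scene" or "top"; returns a dict with "image" (384x512x3 uint8, blue, green, red), "range_z" (384x512 float32, mm along the optical axis (not along the pixel's ray), 0 where there is no reading), "fx", "fy", "cx", "cy" (pixels), "dist_coeffs" ([k1, k2, p1, p2, k3] as OpenCV has them; the pictures are not rectified), "cam_to_world" (4x4, takes a point from camera to world coordinates). Camera axes: x right, y up, looking along -z (the intrinsics and any distortion apply to the point x, -y, -z); pixel columns grow to the right and rows downward; lengths in mm; the calibration is good to about 2 mm. A picture is of the moment at which its call begins.
A pose or a line that the arm cannot do raises PlanningError and nothing moves.
- finish_job(): hands the job in; it is judged then, once.
The state is a dict: "time": time; "qpos": joint angles; "qvel": joint speeds; "joint_efforts": joint torques, N m; "eef_pos": TCP position; "tool_rot": TCP orientation; "ft_force": force on the tool from outside, world axes, zero at the start; "torque": the same for the moment, N m; "finger_gap": finger opening in mm; "gripper_force": force on a finger pad.
Only numpy, scipy, OpenCV 4.12 (cv2) and the standard library are available. Lean on these libraries where they do the work, as an engineer would, in place of code of your own. Each camera call takes 0.05 s, during which the arm holds its last target. There are 200 camera calls.

## Working session

There is one attempt and no reset: what is moved stays moved. The work goes in short steps, each a Python script; the robot and the scene stay as the last script left them, time stands still between calls to the robot, and variables do not carry over. Pictures are saved under pics/ and viewed, at most 14 in all, crops included, and the job is handed in when it is done.

```bash
ls; mkdir -p pics
cat > h.py <<'E'
import numpy as np, cv2
from workcell import *
def cloud(c):
    h,w=c["range_z"].shape
    u,v=np.meshgrid(np.arange(w),np.arange(h))
    K=np.array([[c["fx"],0,c["cx"]],[0,c["fy"],c["cy"]],[0,0,1.]])
    p=cv2.undistortPoints(np.stack([u,v],-1).reshape(-1,1,2).astype(np.float64),K,np.array(c["dist_coeffs"],float)).reshape(h,w,2)
    z=c["range_z"]
    P=np.stack([p[...,0]*z,-p[...,1]*z,-z,np.ones_like(z)],-1)@np.array(c["cam_to_world"]).T
    P=P[...,:3]; P[z==0]=np.nan
    return P
E
python3 - <<'E'
from h import *
import pickle
for n in("scene","top"):
    c=camera(n); pickle.dump(c,open(n+".pkl","wb"))
    cv2.imwrite(f"pics/{n}0.png",cv2.resize(c["image"],(800,600),interpolation=cv2.INTER_CUBIC))
    print(n,np.round(np.array(c["cam_to_world"]),2).tolist(),c["fx"],c["dist_coeffs"])
print(read_state()["time"],grip_point_offset)
E
```

```text
pics
scene [[0.35, -0.56, 0.75, 1522.63], [0.94, 0.19, -0.29, -377.67], [0.02, 0.81, 0.59, 808.52], [0.0, 0.0, 0.0, 1.0]] 457.76573635891253 [0.01271043 0.         0.         0.         0.        ]
top [[0.1, 0.97, -0.23, 326.8], [-0.99, 0.1, -0.02, -20.91], [-0.0, 0.23, 0.97, 1343.03], [0.0, 0.0, 0.0, 1.0]] 406.58134566739704 [0.04162989 0.         0.         0.         0.        ]
0.1 -18.700000000000003
```

View pics/scene0.png

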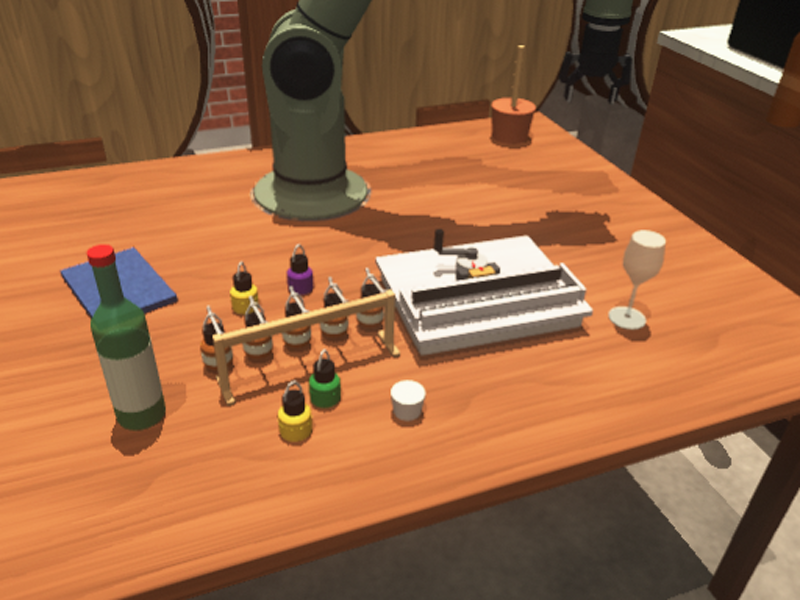

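View pics/top0.png

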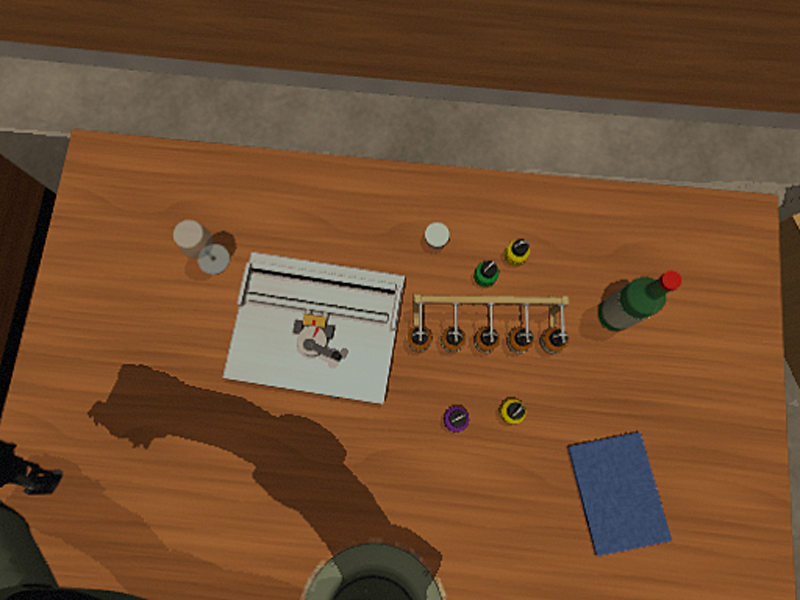

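The scene shows five amber jars on the rack hooks, at top-view pixels (420,338), (453,338), (488,338), (520,340) and (555,340). The look-alikes are all standing on the table: purple (456,418), yellow (513,410), green (487,272) and yellow (517,250). The shaker is left of the rack, with its knob at (338,355). I'll check this in one close crop and measure.

Run:
```python
from h import *
import pickle
c=pickle.load(open("top.pkl","rb")); P=cloud(c)
I=c["image"]
crop=I[150:265,135:375]; cv2.imwrite("pics/crop.png",cv2.resize(crop,None,fx=3.3,fy=3.3,interpolation=cv2.INTER_CUBIC))
X=P.reshape(-1,3)
s=pickle.load(open("scene.pkl","rb")); Q=cloud(s).reshape(-1,3)
tab=lambda A:np.median(A[(A[:,2]<15)&(A[:,2]>-15)&(A[:,0]>300)&(A[:,0]<800)][:,2])
print("table z",tab(X),tab(Q))
for n,A in(("top",X),("scene",Q)):
    m=(A[:,0]>300)&(A[:,0]<800)&(A[:,1]>-20)&(A[:,1]<450)&(abs(A[:,2]-50)<5)
    B=A[m]; r=cv2.minAreaRect(B[:,:2].astype(np.float32)); print(n,"platform",r,np.median(B[:,2]),len(B))
    m=(A[:,0]>400)&(A[:,0]<800)&(A[:,1]>-400)&(A[:,1]<50)&(abs(A[:,2]-114)<5)
    B=A[m];r=cv2.minAreaRect(B[:,:2].astype(np.float32)); print(n,"railtop",r,np.median(B[:,2]),len(B))
# per image pixel features
for nm,(u,v) in dict(knob=(338,355),mark=(316,331),c1=(420,338),c2=(453,338),c3=(488,338),c4=(520,340),c5=(555,340),wine=(671,281),purple=(456,418),yel=(513,410),green=(487,272),bung=(437,235),glass=(188,237)).items():
    u=int(u*.64);v=int(v*.64); w=P[v-2:v+3,u-2:u+3].reshape(-1,3); print(nm,P[v,u].round(0),w[np.nanargmax(w[:,2])].round(0))
```

```text
table z -0.11593395817158125 -0.37696779380507905
top platform ((547.443359375, 209.34278869628906), (455.1058349609375, 269.669677734375), 86.43059539794922) 49.91026513431348 6075
top railtop ((583.7327270507812, -172.56251525878906), (91.63089752197266, 303.5491638183594), 5.256447792053223) 113.09790678205763 585
scene platform ((549.895263671875, 212.0846710205078), (453.4755554199219, 277.1611022949219), 86.72205352783203) 49.04261558470705 3415
scene railtop ((586.3487548828125, -174.0474853515625), (99.02185821533203, 304.7174072265625), 5.511326789855957) 112.62372794948703 687
knob [480. 117. 134.] [476. 119. 140.]
mark [532. 173.  83.] [532. 173.  83.]
c1 [532. -35. 114.] [531. -37. 118.]
c2 [ 544. -101.   78.] [ 536. -105.  113.]
c3 [ 551. -172.   83.] [ 542. -174.  118.]
c4 [ 554. -234.   81.] [ 558. -232.   94.]
c5 [ 561. -305.   83.] [ 564. -303.  104.]
wine [ 642. -444.  299.] [ 640. -445.  305.]
purple [ 389. -120.   68.] [ 388. -123.  102.]
yel [ 415. -231.   74.] [ 411. -234.   95.]
green [ 689. -160.   72.] [ 687. -155.   89.]
bung [771. -51.  40.] [777. -57.  46.]
glass [673. 426. 178.] [678. 432. 179.]
```

View pics/crop.png

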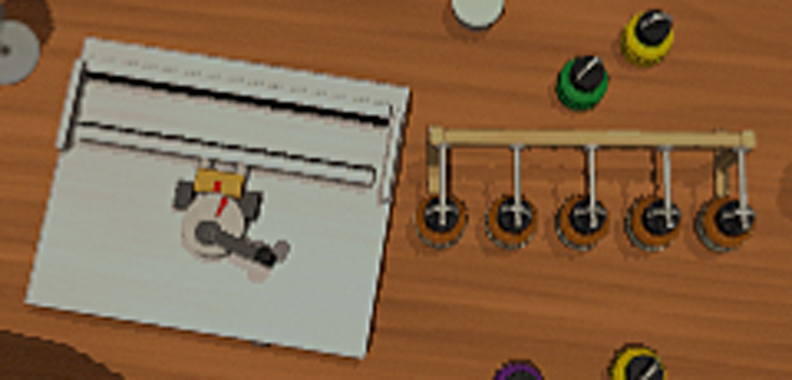

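The crop shows all five hung jars are amber: glass at crop (440,222), (513,222), (583,224), (655,225) and (725,225). The purple, green and yellow ones are off the rack. Next I'll refine the frames.

```bash
cat > fit.py <<'E'
from h import *
import pickle
def line(B):
    m=B.mean(0)
    for _ in range(3):
        m=np.median(B,0)[:2]; d=np.linalg.svd(B[:,:2]-B[:,:2].mean(0),full_matrices=False)[2][0]
        n=np.array([-d[1],d[0]]); r=(B[:,:2]-B[:,:2].mean(0))@n; B=B[abs(r)<12]
    d=d*np.sign(d[1]); t=B[:,:2]@d; r=B[:,:2]@n
    return np.arctan2(-d[0],d[1]), B[:,:2].mean(0), t.min(),t.max(), np.ptp(r),len(B)
for n in("top","scene"):
    A=cloud(pickle.load(open(n+".pkl","rb"))).reshape(-1,3)
    m=(A[:,0]>300)&(A[:,0]<750)&(A[:,1]>5)&(A[:,1]<420)&(abs(A[:,2]-50)<3)
    r=cv2.minAreaRect(A[m][:,:2].astype(np.float32)); print(n,"plat",r)
    m=(A[:,0]>575)&(A[:,0]<680)&(A[:,1]>-345)&(A[:,1]<0)&(A[:,2]>112)&(A[:,2]<121); L=line(A[m]); print("railtop",L)
    yaw=L[0]; ex=np.array([np.cos(yaw),np.sin(yaw)]); ey=np.array([-ex[1],ex[0]])
    R=A[:,:2]@np.c_[ex,ey]; B=A[m][:,:2]@np.c_[ex,ey]
    print(" rack: rail x",np.percentile(B[:,0],[2,98]),"y",np.percentile(B[:,1],[0.5,99.5]))
    bx=np.median(B[:,0]); by=(B[:,1].min()+B[:,1].max())/2
    for k in range(5):
        y0=by+140-70*k
        w=(abs(R[:,1]-y0)<25)&(A[:,2]>74)&(A[:,2]<86)&(R[:,0]<bx-45)&(R[:,0]>bx-95)
        w2=(abs(R[:,1]-y0)<25)&(A[:,2]>90)&(A[:,2]<112)&(R[:,0]<bx-20)&(R[:,0]>bx-50)
        print("  cap",(np.median(R[w],0)-[bx,by]).round(1),w.sum(),"hook y",(np.median(R[w2],0)-[bx,by])[1].round(1),w2.sum())
    m=(A[:,1]>5)&(A[:,1]<420)&(A[:,0]>450)&(A[:,0]<720)&(abs(A[:,2]-81)<4)
    yaw=.0
    rect=cv2.minAreaRect(A[(A[:,1]>5)&(A[:,1]<420)&(A[:,0]>300)&(A[:,0]<750)&(abs(A[:,2]-50)<3)][:,:2].astype(np.float32))
    bp=cv2.boxPoints(rect); bp=bp[np.argsort(bp[:,0])]; f=bp[:2][np.argsort(bp[:2,1])]; d=f[1]-f[0]; yaw=np.arctan2(-d[0],d[1]); print("shaker yaw",yaw)
    ex=np.array([np.cos(yaw),np.sin(yaw)]); ey=np.array([-ex[1],ex[0]]); S=(A[:,:2]-np.array(rect[0]))@np.c_[ex,ey]
    g=(abs(S[:,0])<140)&(abs(S[:,1])<170)
    for zl,zh in((48,53),(72,79),(79,84),(84,100)):
        h=np.histogram(S[g&(A[:,2]>zl)&(A[:,2]<zh)&(abs(S[:,1])>20)][:,0],bins=np.arange(-140,145,5))[0]; print(zl,zh,h)
    k=g&(A[:,2]>105)&(A[:,2]<150); print("knob S",np.median(S[k],0),k.sum(),"top",np.median(S[g&(A[:,2]>130)&(A[:,2]<150)],0), "world",np.median(A[k],0))
    k=g&(abs(A[:,2]-81)<4)&(S[:,0]>25)&(S[:,0]<80); print("bar line",line(A[k]))
    k=g&(abs(A[:,2]-80)<4)&(S[:,0]>85)&(S[:,0]<140); print("rail line",line(A[k]), np.percentile(S[k],[2,50,98],axis=0))
E
python3 fit.py
```

```text
top plat ((545.589111328125, 179.63519287109375), (329.14404296875, 269.66961669921875), 86.42981719970703)
railtop (np.float64(0.08859514334068486), array([ 621.27870636, -171.82537025]), np.float64(-374.53090680458365), np.float64(-71.62894786370002), np.float64(18.89870178269166), 346)
 rack: rail x [575.86271731 610.88378277] y [-373.63299729  -71.6718427 ]
  cap [-68.7 140.8] 59 hook y 138.8 16
  cap [-67.9  72. ] 55 hook y 67.9 16
  cap [-69.8   3. ] 59 hook y 1.1 14
  cap [-68.9 -66.9] 64 hook y -68.6 14
  cap [ -69.4 -135.4] 64 hook y -139.2 17
shaker yaw -0.062311485
48 53 [  0  91  83 109 111  96  91  92  91 104  94  88  98 100  88  91  75  80
  86  75  81  91  77  72  66  65  75  55  68  81  83  83  87  66   3   4
   3  23  76  80  72  79  77  67  70  68  19   2   1   4  10  75  81  88
  60   0]
72 79 [ 0  0  0  0  0  0  0  0  0  0  0  0  0  0  0  0  1  0  3  3  3  5  1 13
 11 13 14 12 12  4  0 11  8 42 27 31 18  7  7  8  6  4  6  6  5 33 67 57
 50 25  0  0  0  0  0  0]
79 84 [ 0  0  0  0  0  0  0  0  0  0  0  0  0  0  0  0  0  0  0  6  7  7  6  1
  7  4  1  5  1  1  2  2 
[... 2103 characters left out ...]
  1  0  5 14 31 10  3  0  0  0  0
  0  0  0  0  0  0  0  0  0  0  3  3  1  0  0  0  0  0  0  0  0  0  0  0
  0  0  0  0  0  0  0  0]
knob S [-58.8604515  -63.81262307] 56 top [-59.31507451 -63.46312526] world [486.05818388 117.38903794 124.40645087]
bar line (np.float64(-0.06007025730105678), array([584.57792416, 171.56500756]), np.float64(48.44529679768274), np.float64(369.0493227939137), np.float64(22.261446062402), 410)
rail line (np.float64(-0.05850772302681384), array([647.44343821, 167.34470486]), np.float64(50.17209961454546), np.float64(359.1312224927935), np.float64(23.81730595558031), 509) [[  88.43618493 -146.74254918]
 [ 100.14654736   -4.28120399]
 [ 109.50737208  143.27919101]]
```

```bash
cat >> h.py <<'E'
SC=np.array([547.,178.7]); SY=-0.060; FL=50.
RC=None; RY=0.0888
def rot(a): return np.array([[np.cos(a),-np.sin(a)],[np.sin(a),np.cos(a)]])
def sh(x,y,z): return np.r_[SC+rot(SY)@[x,y],z]
def rk(x,y,z): return np.r_[rot(RY)@[538.3+x,-224.6+y],z]
def down(a):   # tool y axis at world yaw a, z down
    y=np.array([np.cos(a),np.sin(a),0]); z=np.array([0,0,-1.]); return np.c_[np.cross(y,z),y,z]
def best(p,a):
    q0=np.array(read_state()["qpos"]); o=[]
    for k in (a,a+np.pi):
        q=inverse_kinematics(p,down(k))
        if q is not None: o.append((abs(np.array(q)-q0)[6],k))
    return min(o)[1] if o else None
def cam_pose(q,off,z,sgn=1):
    """TCP for a pusher off mm along +q tangent from the knob; tool y along tangent"""
    f=q-2.4-np.pi/2
    r=np.array([np.cos(f),np.sin(f)]); t=np.array([-r[1],r[0]])
    return sh(*(np.array([-45,0])+65*r+off*t),z), f+np.pi/2+SY+(0 if sgn>0 else np.pi)
E
python3 - <<'E'
from h import *
for s in (1,-1):
    for off,qs in ((30,np.arange(2.16,.0,-.3)),(-30,np.arange(0,2.5,.3))):
        print(s,off,[None if (j:=inverse_kinematics(*(lambda p,a:(p,down(a)))(*cam_pose(q,off,108,s)))) is None else round(j[6],2) for q in qs])
    print([best(rk(0,140-70*k,58),RY+np.pi/2+s*.58) for k in range(5)])
print([best(sh(56,122-61*k,100),SY) for k in range(5)])
E
```

```text
1 30 [np.float64(-0.28), np.float64(-0.55), np.float64(-0.86), np.float64(-1.18), np.float64(-1.49), np.float64(-1.75), np.float64(-1.53), np.float64(-1.88)]
1 -30 [np.float64(-2.03), np.float64(-1.71), np.float64(-1.89), np.float64(-1.65), np.float64(-1.37), np.float64(-1.07), np.float64(-0.75), np.float64(-0.44), np.float64(-0.14)]
[5.38118898038469, 5.38118898038469, 5.38118898038469, 5.38118898038469, 5.38118898038469]
-1 30 [np.float64(2.28), np.float64(2.02), np.float64(1.74), np.float64(1.46), np.float64(1.17), np.float64(0.86), np.float64(0.56), np.float64(0.27)]
-1 -30 [np.float64(0.18), np.float64(0.43), np.float64(0.69), np.float64(0.97), np.float64(1.25), np.float64(1.54), np.float64(1.84), np.float64(2.14), np.float64(2.43)]
[4.22118898038469, 4.22118898038469, 4.22118898038469, 4.22118898038469, 4.22118898038469]
[-0.06, -0.06, -0.06, -0.06, -0.06]
```

Run:
```python
from h import *
clamp()
p,a=cam_pose(2.16,38,190,-1); movep(p,down(a))
p[2]=108; print(movel(p,max_speed=120,guard=15))
for q in np.linspace(2.16,0.12,12):
    p,a=cam_pose(q,23,108,-1)
    try: g=movel(p,down(a),max_speed=80,guard=35)
    except PlanningError as e: print(q,e); break
    s=read_state(); print(round(q,2),g,np.round(s["ft_force"],1))
    if g: break
p,a=cam_pose(q,33,108,-1); movel(p,max_speed=100); p[2]=230; movel(p)
movep([430,-20,300],down(a)); open_gripper()
c=camera("top"); cv2.imwrite("pics/t1.png",cv2.resize(c["image"][140:270,120:380],(780,390),interpolation=cv2.INTER_CUBIC))
P=cloud(c).reshape(-1,3); S=(P[:,:2]-SC)@rot(SY); k=(P[:,2]>115)&(P[:,2]<140)&(abs(S[:,0]+45)<95)&(abs(S[:,1])<95); k=S[k]; v=np.median(k,0)-[-45,0]
f=np.arctan2(v[1],v[0]); print(v,"q",(f+2.4+np.pi/2)%(2*np.pi),read_state()["time"])
```

```text
False
2.16 False [-0.1  0.4 -0.3]
1.97 False [-0.2  0.3  0.7]
1.79 False [0.4 0.7 1. ]
1.6 False [-0.5  0.9  0.1]
1.42 False [-0.2  1.  -0.2]
1.23 False [ 0.3 -0.8 -0. ]
1.05 False [-0.6 -0.8 -0. ]
0.86 False [-0.2 -0.1  0.8]
0.68 False [-0.5 -0.3  0. ]
0.49 False [-0.  -0.4 -0.7]
0.31 False [ 0.6 -0.6 -0.2]
0.12 False [ 0.4 -0.1 -0.4]
[-51.72465208  40.54576766] q 0.1643714069239497 10.9083
```

View pics/t1.png

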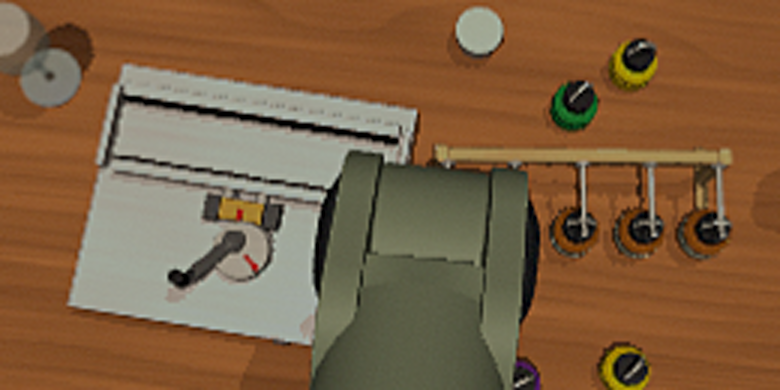

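The picture shows the lever swung back, with the knob at (178,278), about q 0.16, so the clamp is open. Next is the first jar.

```bash
cat >> h.py <<'E'
YAW=RY+np.pi/2+.58
def gap(): return round(read_state()["finger_gap"],1)
def pick(k,dx=0.,dy=0.):
    y=140-70*k+dy
    a=best(rk(dx,y,58),YAW); R=down(a)
    movep(rk(dx,y,200),R); 
    if movel(rk(dx,y,58),max_speed=120,guard=12): print("touched",read_state()["eef_pos"]); 
    clamp(); print("gap",gap(),np.round(read_state()["eef_pos"],1))
    movel(rk(dx,y,72),max_speed=40)
    movel(rk(dx-50,y,72),max_speed=80); movel(rk(dx-50,y,215),max_speed=150)
    print("lifted gap",gap(),"t",read_state()["time"])
def place(slot,x=56.,rel=46):
    y=122-61*slot
    a=best(sh(x,y,FL+rel),SY); movep(sh(x,y,215),down(a))
    print("gap above",gap())
    movel(sh(x,y,FL+rel+10),max_speed=120)
    g=movel(sh(x,y,FL+rel-1),max_speed=25,guard=6); print("contact",g,np.round(read_state()["eef_pos"],1),gap())
    open_gripper(); movel(sh(x,y,200),max_speed=120)
E
python3 - <<'E'
from h import *
pick(0)
c=camera("scene"); cv2.imwrite("pics/s1.png",cv2.resize(c["image"][100:300,80:400],(800,500)))
place(0)
movep([430,-20,300],down(best([430,-20,300],0)))
c=camera("scene"); cv2.imwrite("pics/s2.png",cv2.resize(c["image"][100:300,80:400],(800,500)))
print(read_state()["time"])
E
```

```text
gap 32.4 [544.  -36.7  58.3]
lifted gap 32.3 t 16.35
gap above 32.4
contact True [610.3 297.3  96.5] 32.3
22.2583
```

View pics/s2.png

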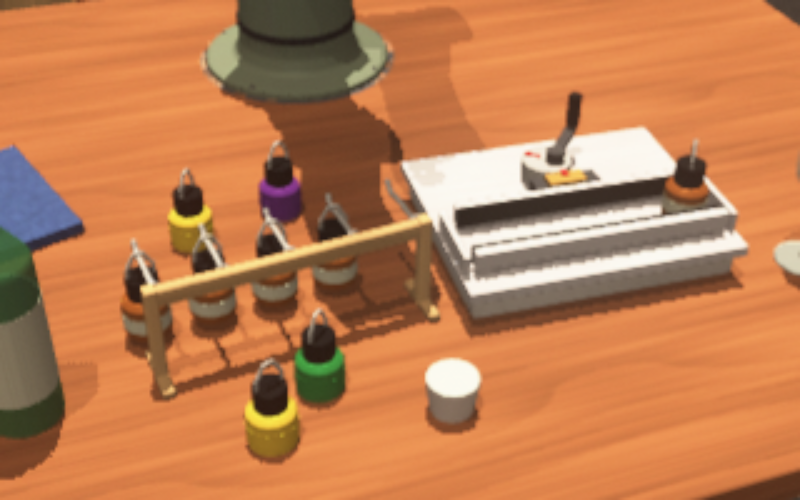

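The first jar stands upright in the row at (688,185), and the other four still hang at (145,300), (212,285), (275,265) and (335,255). Next I'll do the others, with checks.

```bash
cat >> h.py <<'E'
def caps():
    """cap tops seen by top camera: rack frame (hanging) and shaker frame (standing)"""
    P=cloud(camera("top")).reshape(-1,3)
    R=P[:,:2]@rot(RY)-[538.3,-224.6]; S=(P[:,:2]-SC)@rot(SY)
    for k in range(5):
        m=(abs(R[:,1]-140+70*k)<25)&(abs(R[:,0])<40)&(P[:,2]>74)&(P[:,2]<87)
        print(" hang",k,np.median(R[m],0).round(0)-[0,140-70*k] if m.sum()>8 else None,end="")
    print()
    for k in range(5):
        m=(abs(S[:,1]-122+61*k)<30)&(abs(S[:,0]-56)<45)&(P[:,2]>112)&(P[:,2]<124)
        print(" row",k,np.median(S[m],0).round(0)-[56,122-61*k] if m.sum()>8 else None,end="")
    print()
def away():
    movep([430,-20,300],down(best([430,-20,300],0))); caps()
E
python3 - <<'E'
from h import *
caps()
for k in (1,2):
    pick(k); assert gap()>25
    place(k); away(); print(read_state()["time"])
E
```

```text
hang 0 None hang 1 None hang 2 [-5.  4.] hang 3 [-4.  5.] hang 4 [-4.  5.]
 row 0 [-2. -4.] row 1 None row 2 None row 3 None row 4 None
gap 32.5 [ 550.2 -106.4   58.3]
lifted gap 32.2 t 27.3583
gap above 32.2
contact True [606.6 236.4  96.4] 32.0
 hang 0 None hang 1 None hang 2 [-5.  4.] hang 3 [-4.  5.] hang 4 [-4.  7.]
 row 0 [-2. -2.] row 1 [-2. -2.] row 2 None row 3 None row 4 None
33.0667
gap 32.4 [ 556.4 -176.2   58.3]
lifted gap 32.0 t 38.25
gap above 31.9
contact True [603.  175.5  96.4] 32.0
 hang 0 None hang 1 None hang 2 None hang 3 [-4.  5.] hang 4 [-3.  5.]
 row 0 [-3. -3.] row 1 [-3. -3.] row 2 [-3. -2.] row 3 None row 4 None
43.8167
```

Run:
```python
from h import *
for k in (3,4):
    pick(k); assert gap()>25
    place(k); away(); print(read_state()["time"])
# leave camera view clear
movep([450,-250,300],down(best([450,-250,300],0))); caps()
for n in("scene",):
    c=camera(n); cv2.imwrite("pics/s3.png",cv2.resize(c["image"][100:300,80:400],(800,500)))
```

```text
gap 32.4 [ 562.6 -245.9   58.4]
lifted gap 32.2 t 49.2833
gap above 32.3
contact True [599.4 114.6  96.4] 32.2
 hang 0 None hang 1 None hang 2 None hang 3 None hang 4 [-4.  6.]
 row 0 [  3. -19.] row 1 [-1. -7.] row 2 [-2. -2.] row 3 [-2. -2.] row 4 None
54.7333
gap 32.5 [ 568.8 -315.6   58.3]
lifted gap 32.4 t 60.3833
gap above 31.9
contact True [595.7  53.7  96.4] 31.8
 hang 0 None hang 1 None hang 2 None hang 3 None hang 4 None
 row 0 [  4. -20.] row 1 [-1. -6.] row 2 [-2. -2.] row 3 [-2. -1.] row 4 [ 6. 11.]
65.7583
 hang 0 None hang 1 None hang 2 None hang 3 None hang 4 None
 row 0 [  4. -20.] row 1 [-3. -8.] row 2 [-2. -2.] row 3 [-3. -2.] row 4 [-2. -1.]
```

View pics/s3.png

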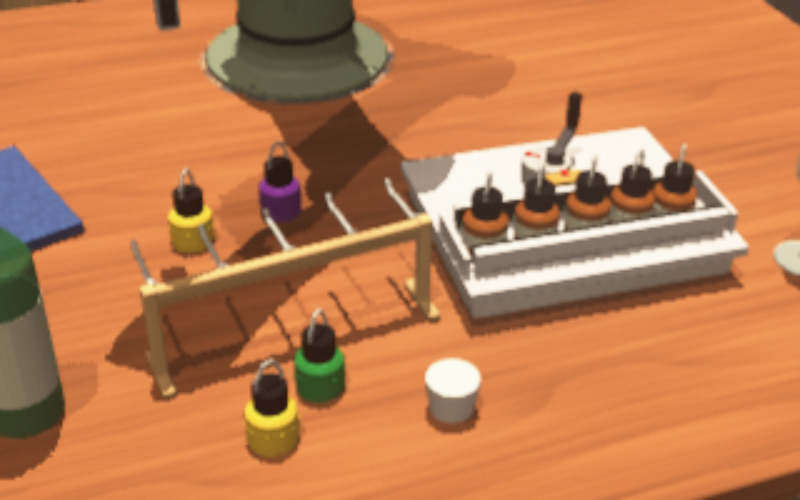

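The picture shows all five jars upright in the row, with caps at (487,205) to (678,178). The left one was knocked about 17 mm along the row but is still within limits. Next I'll close the cam.

```bash
cat > close.py <<'E'
from h import *
clamp()
p,a=cam_pose(0.1,-38,200,-1); a-=.25; movep(p,down(a))
p[2]=108; print(movel(p,max_speed=120,guard=15))
for q in np.linspace(0.12,2.42,14):
    p,a=cam_pose(q,-22.5,108,-1)
    g=movel(p,down(a-.25),max_speed=80,guard=35)
    s=read_state()
    if g: print("guard",q,s["ft_force"]); break
print(q,np.round(s["ft_force"],1))
p,a=cam_pose(q,-35,108,-1); movel(p,max_speed=100); p[2]=230; movel(p)
movep([450,-250,300],down(best([450,-250,300],0))); caps()
for n in("top","scene"):
    c=camera(n); P=cloud(c).reshape(-1,3); S=(P[:,:2]-SC)@rot(SY); k=(P[:,2]>115)&(P[:,2]<140)&(abs(S[:,0]+45)<73)&(abs(S[:,1])<95); v=np.median(S[k],0)-[-45,0]
    print(v,"q",(np.arctan2(v[1],v[0])+2.4+np.pi/2)%(2*np.pi),k.sum())
    cv2.imwrite(f"pics/e_{n}.png",cv2.resize(c["image"][140:270,120:320] if n=="top" else c["image"][100:300,200:400],(780,507) if n=="top" else (600,600),interpolation=cv2.INTER_CUBIC))
print(read_state()["time"])
E
python3 close.py
```

```text
False
2.42 [-2.6  4.7 -0.9]
 hang 0 None hang 1 None hang 2 None hang 3 None hang 4 None
 row 0 [  5. -19.] row 1 [ 5. -8.] row 2 [ 6. -2.] row 3 [ 5. -1.] row 4 [ 6. -1.]
[ -2.06852191 -65.50437628] q 2.368432112996155 27
[  6.53326169 -66.33575038] q 2.4981711952805092 47
78.25
```

View pics/e_top.png

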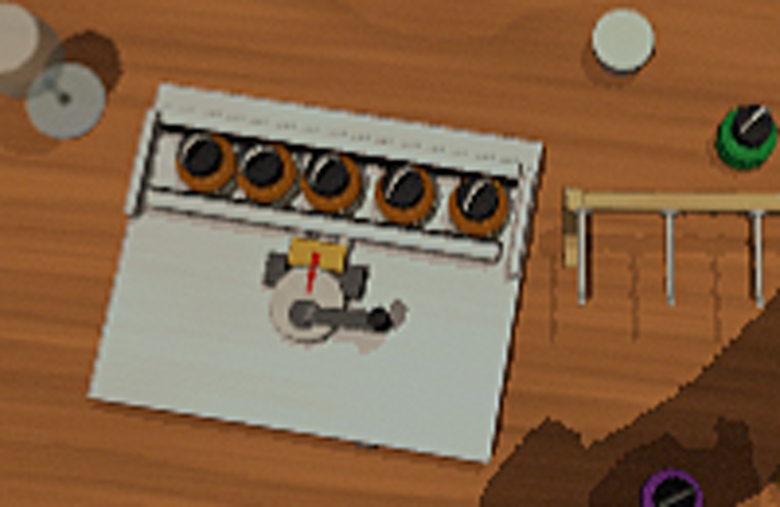

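View pics/e_scene.png

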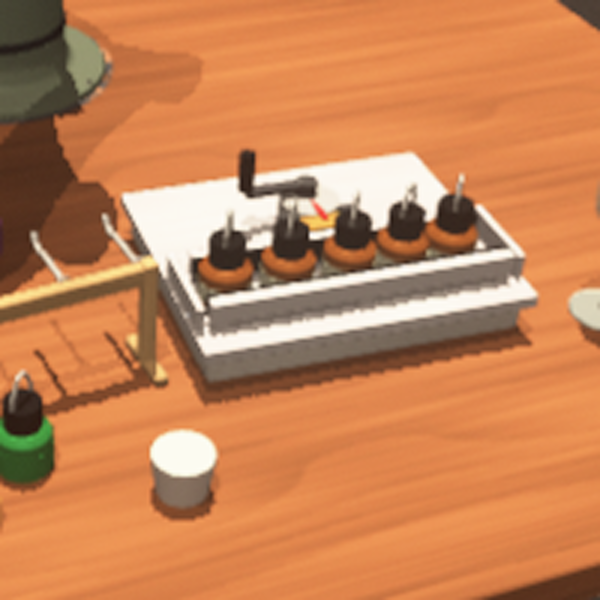

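The top view shows the cam's red mark meeting the follower's in line at (312,265), and q is about 2.43. All five jars are upright and pressed against the rail, and the arm is clear.

```bash
python3 -c "
from h import *
wait(0.5); print(finish_job())"
```

```text
the job is handed in; nothing more can be done
None
```

I handed the job in with all five jars standing upright in the row and gripped by the bar, and the cam at about 2.43 rad (target 2.4); the judge's result was not shown to me.

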